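# Clear the chest lid and take off the dial padlock

### The job

Clear the two wood offcuts off the chest's lid into the yellow scrap bin. Then open the padlock on the hasp: its other numbers are already set, so turn the dial clockwise through its clicks until the long white mark stands at the red mark, draw the shackle out and take the lock off its staple. Finish holding the open lock level in the gripper, dial up, at least 12 cm clear above the chest's ledge, without having disturbed the tape roll or the jar.

Things in the scene. Friction and masses are not known exactly. Their poses are not given: they have to be found in the camera images.
- chest: Low blue steel tool chest, 320 x 380 mm, fixed to the bench. Origin: centre of its underside; x points away from its front, y to its left. Front ledge (x from -160 to -40 mm) at z = 120 mm; the lid behind it (x from -40 to +164 mm) has its top at z = 126 mm. The padlock lies face up on the ledge at x = -94 mm, y = 0.
- guard (a point): Centre of the steel plate's top under the padlock, 122 mm above the bench. Two upright cheeks stand along the chest's x on either side of the lock: 56 mm long, 3 mm thick, 10 mm high above the plate, inner faces at y = +/-28 mm. They keep the lock from turning; it can slide along x and lift out.
- staple (a point): Foot of the staple, on the plate midway between its legs. The staple is an upright U of 5 mm round bar in the chest's y-z plane: legs at +/-8.5 mm in y, 26 mm high over all. The shackle's toe leg runs through it. A flat 2 mm hasp strap lies round its foot, its near edge 5.5 mm nearer the chest's front than the staple's centre.
- lock: Steel dial padlock, face up; loose, about 0.4 kg. Origin: centre of its underside; x points along the shackle (away from the chest's front), z up through the dial. Body 54 (x) x 52 (y) x 28 (z) mm, front face at x = +27 mm. It can be gripped across y above the cheeks. It slides about 4.5 mm towards the chest's front, then the crossbar meets the staple; pulling on draws the shackle out.
- shackle_gap (a point): Fixed on the lock, 34.5 mm along its x, 16 mm along its y, 14 mm above its underside. With the shackle fully out a 15 mm gap opens here between the body's front face and the end of the toe leg. To unhook: after drawing out, slide the lock back in until the staple's centre stands here (within 4 mm along x), then lift straight up.
- shackle_bow (a point): Middle of the shackle's crossbar (moves with the shackle): shut it is 50 mm along the lock's x, 14 mm above its underside. Shackle of 8 mm round bar, legs at y = +16 mm (toe leg, comes free) and y = -16 mm (heel leg, stays in the body). It does not swivel.
- dial_knob (a point): Point on the dial's axis half way up the knob, 41 mm above the lock's underside. Black fluted round knob, 24 mm across, 33 to 49.5 mm above the lock's underside, on a dial plate 40 mm across (top at 33 mm). White line on the knob's top and long white mark on the plate, on the same side; short grey ticks elsewhere. Any grasp direction will do.
- dial (a joint): Dial angle in rad: 0 when the long white mark stands at the red mark on the lock's body (at the lock's +x side); grows anticlockwise seen from above. Starts 2 to 4 clicks anticlockwise of 0. Clicks into a notch every 0.314 rad (20 a turn, about 0.05 N m to leave one) and centres itself there when let go. Only the notch at 0 (within about 0.08 rad) frees the shackle.
- shackle (a joint): How far the shackle is drawn out of the lock's body, in m: 0 shut, 0.018 fully open. Blocked while the dial is not at its mark; then slides with about 3 N of friction and stays where it is left.
- scrap_bin: Open yellow plastic bin, 240 (x) x 150 (y) x 100 (z) mm, walls and floor 4 mm, fixed to the bench, its long side 7 mm beside the chest (left or right). Origin: centre of its underside.
- offcut_a: Pale wooden offcut with a rebate on the chest's lid, 70 x 32 mm, 24 mm high (14 mm high over its last 18 mm towards +x); 40 g. Origin: centre of its underside, long side along x.
- offcut_b: Brown wooden offcut with a tenon on the chest's lid: block 46 (x) x 40 (y) mm centred at x = -10 mm, tenon 18 mm wide from there to x = +35 mm, all 24 mm high; 45 g. Origin: on its underside, 33 mm from the block's end.
- caddy: Plywood caddy with upright file handles (up to 125 mm high), 240 x 150 mm, fixed on the other side of the chest. Not to be used.
- tape: Grey tape roll, 90 mm across, 25 mm high, on the chest's ledge. Origin: centre of its underside. To be left alone.
- jar: Jar with red cap, 52 mm across, 55 mm high, on the chest's ledge. Origin: centre of its underside. To be left alone.

How it is judged:
By the outcome, as a careful person would: the job done as asked, in the order asked, and still so for the second after the job is handed in, while the arm keeps its last pose, push and grip.
It also fails if it takes over 72 s, if anything falls off the work surface, if the arm or the gripper's body presses on something with over 40 N, if the wrist force passes 120 N, or if a joint passes its speed limit or range.

### The arm

A 6-joint arm with a two-finger parallel gripper is mounted at the origin on the work surface. World frame = base frame: x ahead of the robot, y to its left, z up, the work surface at z = 0. Lengths are in m, angles in degrees, forces in N, time in s.
With the tool pointing down it reaches from about 0.375 to 0.975 m from the base axis. Payload 3.8 kg.
Tool frame: the origin (TCP) lies at the very end of the fingers, on their centre line; the grasp point (between the pads) lies behind it (manip.grasp_offset is the z of the grasp point in the tool frame, in m); z points along the fingers, y is the direction in which the jaws open and shut (so a half turn about z gives the same grasp; the last joint's range is limited). The gripper opens to 88 mm and grips with 3 to 60 N. Pads are 18 mm wide; open, the fingers measure 123 mm over their backs; the gripper's body (75 mm by 187 mm) begins 45 mm behind the grasp point.
Start: joints at [-73.161, 15.12, 91.902, -0, 72.978, -2.114], TCP at [0.219, -0.638, 0.213] pointing down, gripper open.
Joint ranges: [-150.88, 150.88], [-54.13, 125.18], [17.81, 147.31], [-75.09, 255.09], [0, 152.58], [-146.25, 146.25]. Speed limits (degrees/s): [147.25, 147.25, 180, 180, 180, 180].

### API

Orientations are given as a 3x3 rotation matrix whose columns are the frame's x, y, z axes.
In Python, from plant import manip, vision gives the robot as it stands. Calls block until the motion is done:
- manip.movep(position, orientation): joint-space move of the TCP to a pose.
- manip.move_l(position, velocity=0.15, rot=None): straight line of the TCP; rot=None keeps the orientation; velocity is the mean speed in m/s.
- manip.set_joints(angles): joint-space move.
- manip.move_gripper(opening, force=None): finger opening in m; force is the grip in N (None keeps the last); returns when the fingers have stopped.
- manip.hold(seconds).
- manip.ik(position, orientation): joint angles nearest the present ones, or None.
- manip.get_obs(): the state.
- vision.snapshot(name): name is "side" or "top"; returns a dict with "frame" (400x640x3 uint8, red, green, blue), "fx", "fy", "cx", "cy" (pixels), "D" ([k1, k2, p1, p2, k3] as OpenCV has them; the pictures are not rectified), "R" (3x3) and "t" (3): a world point X has camera coordinates R X + t. Camera axes: x right, y down, z forward; pixel columns grow to the right and rows downward; lengths in m; the calibration is good to about 2 mm. A picture is of the moment at which its call begins. There is no depth.
A pose or a line that the arm cannot do raises manip.IKError and nothing moves.
- manip.hand_in(): hands the job in, once; it reports no verdict.
The state is a dict: "clock": time; "joint_positions": joint angles; "qd": joint speeds; "joint_efforts": joint torques, N m; "tcp_pos": TCP position; "tool_rot": TCP orientation; "ft_force": force on the tool from outside, world axes, zero at the start; "ft_torque": the same for the moment, N m; "width": finger opening in m.
Only numpy, scipy, OpenCV 4.12 (cv2) and the standard library are available. Lean on these libraries where they do the work, as an engineer would, in place of code of your own. Each camera call takes 0.05 s, during which the arm holds its last target.

## Working session

There is one attempt and no reset: what is moved stays moved. The work goes in short steps, each a Python script; the robot and the scene stay as the last script left them, time stands still between calls to the robot, and variables do not carry over. Pictures are saved under pics/ and viewed, and the job is handed in when it is done.

```bash
ls; mkdir -p pics; python3 - <<'E'
from plant import manip, vision
import cv2
for n in("side","top"):
    s=vision.snapshot(n); cv2.imwrite(f"pics/{n}0.png",s["frame"][:,:,::-1]); print(n,s["fx"],s["cx"],s["cy"],s["D"],s["R"],s["t"])
o=manip.get_obs();print(o, manip.grasp_offset)
E
```

```text
pics
side 486.31118706019384 318.1351777748666 198.33263958150005 [-0.10742202  0.          0.          0.          0.        ] [[ 0.93997671 -0.34119104  0.00569764]
 [-0.25005011 -0.70005446 -0.66887868]
 [ 0.23220407  0.62730569 -0.74334975]] [-0.55003818  0.24629854  1.04471591]
top 415.0994610913599 317.98701848326624 201.61761128039205 [-0.0212215  0.         0.         0.         0.       ] [[ 0.0182937  -0.99979183  0.00903521]
 [-0.98042101 -0.01970984 -0.1959239 ]
 [ 0.19606119 -0.00527413 -0.98057748]] [-0.00442842  0.60981802  1.06454868]
{'clock': 0.1, 'joint_positions': array([-7.31594622e+01,  1.51660007e+01,  9.19721486e+01, -1.46108784e-03,
        7.29783567e+01, -2.11213452e+00]), 'qd': array([ 0.03591088, -0.25668202, -0.16063915, -0.02558609,  0.03211974,
       -0.02899496]), 'joint_efforts': array([ 8.41712899e-04, -5.03618467e+01, -3.58071756e+01,  7.31139933e-02,
        2.32871814e-02, -5.35676736e-05]), 'tcp_pos': array([ 0.21904429, -0.63774135,  0.21221101]), 'tool_rot': array([[ 9.45784763e-01,  3.24793483e-01, -6.12435860e-04],
       [ 3.24794057e-01, -9.45782776e-01,  1.93914446e-03],
       [ 5.05901974e-05, -2.03292882e-03, -9.99997932e-01]]), 'ft_force': array([ 0.5236135 , -0.04629488, -0.7404002 ]), 'ft_torque': array([-0.0076879 ,  0.02700925,  0.02007336]), 'width': 0.088093974583751} -0.0187
```

View pics/side0.png

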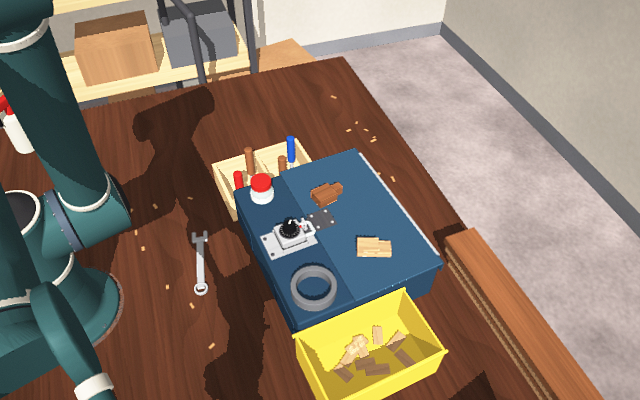

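View pics/top0.png

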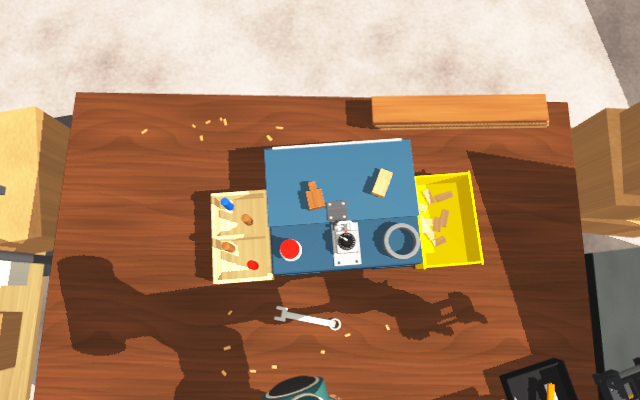

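The scene is clear. In the top view the bin is at about (448,220), the lock at (346,241), offcut b at (315,195) and offcut a at (381,183). The tape is at (402,240) and the jar at (290,250). Next I'll zoom in.

```bash
cat > h.py <<'E'
from plant import manip, vision
import cv2, numpy as np
def und(s,uv):
    K=np.array([[s["fx"],0,s["cx"]],[0,s["fy"],s["cy"]],[0,0,1]])
    return cv2.undistortPoints(np.array(uv,float).reshape(-1,1,2),K,np.array(s["D"])).reshape(-1,2)
def cast(s,uv,z):
    p=und(s,uv); R=np.array(s["R"]);t=np.array(s["t"])
    d=np.c_[p,np.ones(len(p))]@R; c=-R.T@t
    return c+d*((z-c[2])/d[:,2])[:,None]
def proj(s,X):
    K=np.array([[s["fx"],0,s["cx"]],[0,s["fy"],s["cy"]],[0,0,1]])
    return cv2.projectPoints(np.array(X,float).reshape(-1,1,3),cv2.Rodrigues(np.array(s["R"]))[0],np.array(s["t"],float),K,np.array(s["D"]))[0].reshape(-1,2)
def crop(s,name,x0,y0,x1,y1,k):
    im=cv2.resize(s["frame"][y0:y1,x0:x1,::-1],None,fx=k,fy=k,interpolation=cv2.INTER_CUBIC); cv2.imwrite("pics/"+name,im)
E
python3 - <<'E'
from h import *
s=vision.snapshot("top"); crop(s,"t1.png",250,130,450,280,4)
s=vision.snapshot("side"); crop(s,"s1.png",230,140,450,320,3)
E
```

```text
(no output)
```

View pics/t1.png

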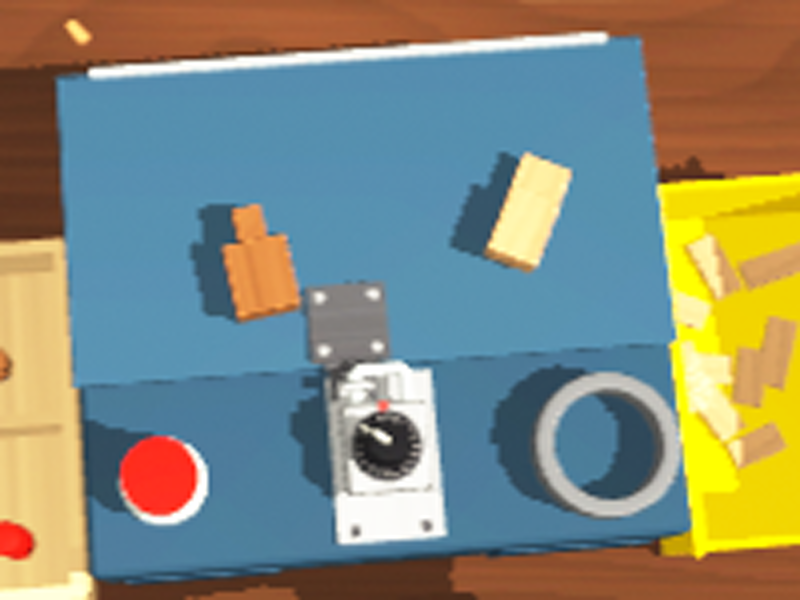

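View pics/s1.png

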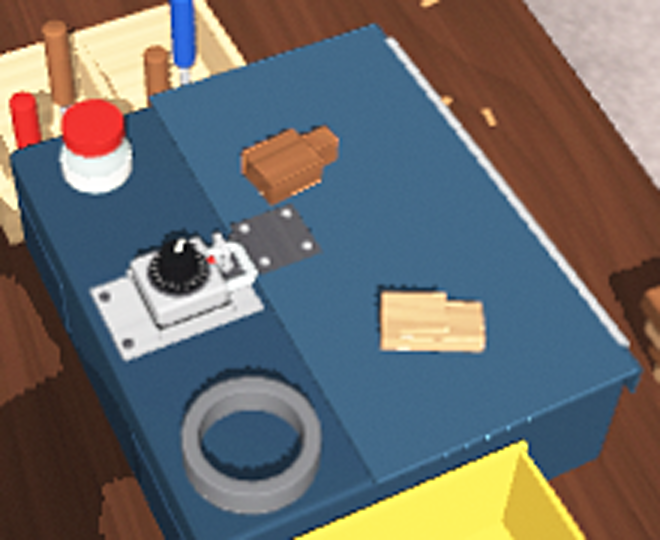

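```bash
python3 - <<'E'
from h import *
s=vision.snapshot("top")
c=lambda P:np.array(P)/4+[250,130]
P=cast(s,c([[57,77],[640,37]]),.126); Q=cast(s,c([[92,579],[690,533]]),.120)
print("lid back L,R",P,"\nledge front L,R",Q, np.linalg.norm(P[0]-P[1]),np.linalg.norm(Q[0]-Q[1]))
# chest pose LSQ
M=np.array([[.164,.19],[.164,-.19],[-.16,.19],[-.16,-.19]]); W=np.r_[P[:,:2],Q[:,:2]]
mc,wc=M.mean(0),W.mean(0); H=(M-mc).T@(W-wc); th=np.arctan2(H[0,1]-H[1,0],H[0,0]+H[1,1])
R=np.array([[np.cos(th),-np.sin(th)],[np.sin(th),np.cos(th)]]); t=wc-R@mc
print("chest",t,np.degrees(th)); print("res",W-(M@R.T+t))
f=s["frame"].astype(int)
hsv=cv2.cvtColor(s["frame"],cv2.COLOR_RGB2HSV)
roi=np.zeros(f.shape[:2],bool); roi[150:222,280:412]=1
woodm=roi&((hsv[...,0]<28)&(hsv[...,1]>60)&(hsv[...,2]>110))
n,l,st,ce=cv2.connectedComponentsWithStats(woodm.astype(np.uint8))
for i in range(1,n):
    if st[i,4]>40:
        r=cv2.minAreaRect(np.argwhere(l==i)[:,::-1].astype(np.float32)); b=cv2.boxPoints(r)
        w=cast(s,b,.150)[:,:2]; print(st[i],ce[i],r,"\n",w,w.mean(0), np.linalg.norm(w-np.roll(w,1,0),axis=1))
print("expected lock centre",R@[-.094,0]+t)
print("dial centre by px", cast(s,c([[387,444]]),.122+.0335), "plate holes", cast(s,c([[355,532],[428,525]]),.122))
for nm,(r0,r1,c0,c1) in dict(tape=(215,265,378,425),jar=(232,265,275,305)).items(): pass
print("jar cap",cast(s,c([[159,476]]),.175),"tape",cast(s,c([[607,444]]),.145))
E
```

```text
lid back L,R [[ 0.73336961  0.15058328  0.126     ]
 [ 0.76924084 -0.23192443  0.126     ]] 
ledge front L,R [[ 0.41100021  0.11558639  0.12      ]
 [ 0.44604061 -0.25647568  0.12      ]] 0.38418602255980006 0.3737084663185302
chest [ 0.58792146 -0.05574329] 5.327109653512961
res [[-2.03588768e-04  1.92116966e-03]
 [ 3.87797014e-04 -2.22781362e-03]
 [ 2.76187476e-05 -2.99500777e-03]
 [-2.11826994e-04  3.30165172e-03]]
[371 168  22  30 362] [381.44751381 182.86187845] ((381.5396423339844, 182.89605712890625), (13.216326713562012, 27.7231388092041), 20.854455947875977) 
 [[ 0.61522946 -0.12312075]
 [ 0.68303647 -0.1486509 ]
 [ 0.67135184 -0.17984566]
 [ 0.60382059 -0.15395621]] [ 0.64335959 -0.15139338] [0.03287838 0.07245398 0.03331131 0.0723238 ]
[305 181  20  29 384] [314.30729167 196.57291667] ((313.9529724121094, 194.7882080078125), (27.767101287841797, 16.48671531677246), 77.47119140625) 
 [[ 0.63871675  0.04652666]
 [ 0.64880633  0.00627739]
 [ 0.579715   -0.00992095]
 [ 0.569898    0.02984207]] [0.60928402 0.01818129] [0.07081239 0.04149461 0.07096476 0.04095694]
expected lock centre [ 0.49432746 -0.06447041]
dial centre by px [[ 0.4945036  -0.06395126  0.1555    ]] plate holes [[ 0.44282647 -0.04688092  0.122     ]
 [ 0.44798011 -0.09231937  0.122     ]]
jar cap [[0.47085193 0.07280279 0.175     ]] tape [[ 0.49813244 -0.20031049  0.145     ]]
```

```bash
python3 - <<'E'
from h import *
s=vision.snapshot("top"); crop(s,"t2.png",330,218,366,254,16)
crop(s,"t3.png",405,165,490,275,5)
s=vision.snapshot("side"); crop(s,"s2.png",265,200,325,260,10)
E
```

```text
(no output)
```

View pics/t2.png

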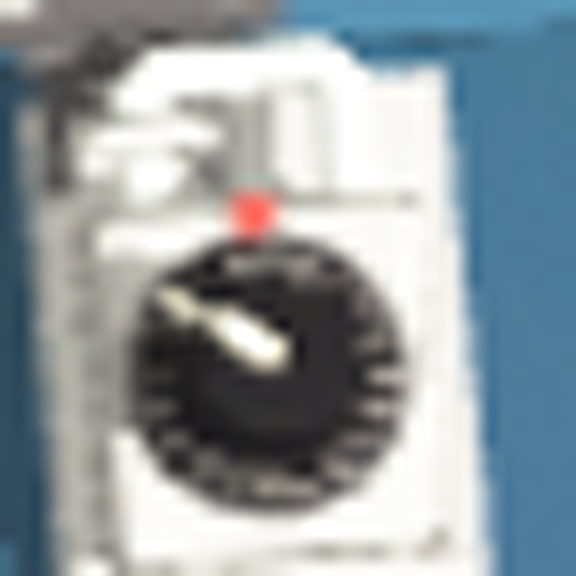

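View pics/t3.png

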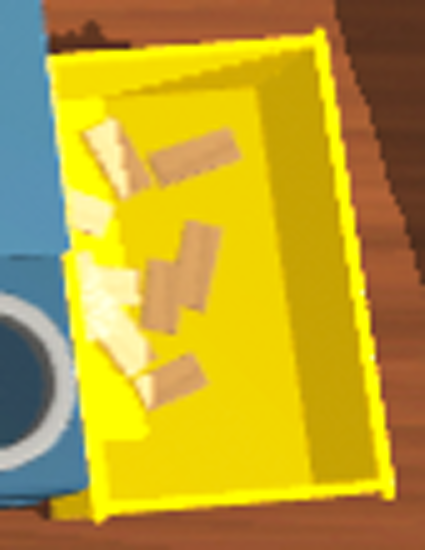

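View pics/s2.png

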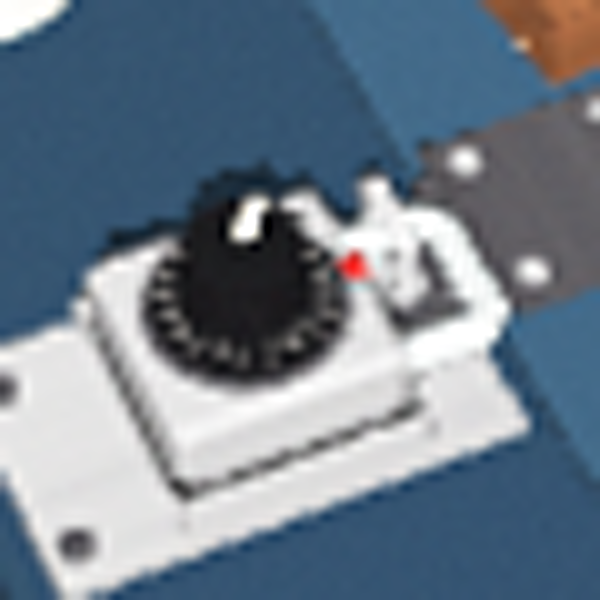

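```bash
python3 - <<'E'
from h import *
s=vision.snapshot("top"); th=np.radians(5.33)
c=lambda P,k,o:(np.array(P)+.5)/k-.5+np.array(o)
C=np.array([.4944,-.0642])
f=lambda v:np.degrees(np.arctan2(v[1],v[0]))-5.33
m=cast(s,c([[170,295],[271,375],[255,215]],16,[330,218]),.155)[:,:2]
print("mark",m, f(m[0]-m[1]), f(m[2]-m[1]))
k=cast(s,c([[280,352],[210,322]],16,[330,218]),.1715)[:,:2]; print("knob top",k,f(k[1]-k[0]),f(k[1]-m[1]))
# subpixel intensity peak
s2=vision.snapshot("side")
k=cast(s2,c([[240,235],[262,200]],10,[265,200]),.1715)[:,:2]; print("side knob",k,f(k[1]-k[0]))
d=cast(s2,c([[248,285],[352,265]],10,[265,200]),.155)[:,:2]; print("side plate ctr",d)
B=cast(s,c([[50,60],[320,35],[392,495],[98,520]],5,[405,165]),.1)[:,:2]; print("bin",B,B.mean(0))
for P in [m[1],k[0]]:
  pass
E
```

```text
mark [[ 0.50653562 -0.04783716]
 [ 0.49461899 -0.06330425]
 [ 0.51905083 -0.06073339]] 47.05750323884161 0.6768814130126231
knob top [[ 0.49636798 -0.06338301]
 [ 0.50067178 -0.05286653]] 62.413477640212804 54.560706297144385
side knob [[ 0.49729528 -0.06187078]
 [ 0.50437178 -0.05455418]] 40.62568889226138
side plate ctr [[ 0.49825521 -0.06214042]
 [ 0.52022453 -0.06435172]]
bin [[ 0.67469769 -0.24758854]
 [ 0.69158758 -0.39275633]
 [ 0.448839   -0.41708939]
 [ 0.43371503 -0.26558823]] [ 0.56220982 -0.33075562]
```

```bash
cat >> h.py <<'E'
TH=np.radians(5.33)
def rot(jaw):  # jaw direction angle (deg, world), tool down; choose sign by q6
    out=[]
    for a in (jaw,jaw+180):
        y=np.array([np.cos(np.radians(a)),np.sin(np.radians(a)),0]); z=np.array([0,0,-1.]); out.append(np.c_[np.cross(y,z),y,z])
    return out
def best(pos,jaw):
    c=[(manip.ik(pos,R),R) for R in rot(jaw)]
    c=[(abs(q[5]),R,q) for q,R in c if q is not None]
    return min(c,key=lambda v:v[0])[1]
def st():
    o=manip.get_obs(); print("t %.2f tcp %s w %.4f F %s"%(o["clock"],np.round(o["tcp_pos"],4),o["width"],np.round(o["ft_force"],1)))
E
python3 - <<'E'
from h import *
BIN=np.array([.562,-.333])
u=np.array([.0676,-.0257]); u/=np.linalg.norm(u)
p=np.array([.6433,-.1515])-.005*u; jaw=np.degrees(np.arctan2(u[1],u[0]))+90
R=best([*p,.18],jaw); st()
manip.move_gripper(.06,20)
manip.movep([*p,.18],R); st()
manip.move_l([*p,.130],.15); manip.move_gripper(0,20); st()
manip.move_l([*p,.21],.3)
manip.movep([*BIN,.19],R); manip.move_l([*BIN,.09],.3); manip.move_gripper(.055); manip.move_l([*BIN,.20],.35); st()
s=vision.snapshot("top"); crop(s,"t4.png",250,130,500,280,3)
E
```

```text
t 0.45 tcp [ 0.2192 -0.6384  0.2133] w 0.0879 F [-0.1  0.2 -0.3]
t 3.33 tcp [ 0.6385 -0.1506  0.1801] w 0.0601 F [-0.1  0.6  0.3]
t 4.77 tcp [ 0.6386 -0.1497  0.1299] w 0.0004 F [-0.1  0.2 -0.2]
t 7.87 tcp [ 0.5632 -0.3337  0.2028] w 0.0546 F [-0.4  0.2 -0.7]
```

View pics/t4.png

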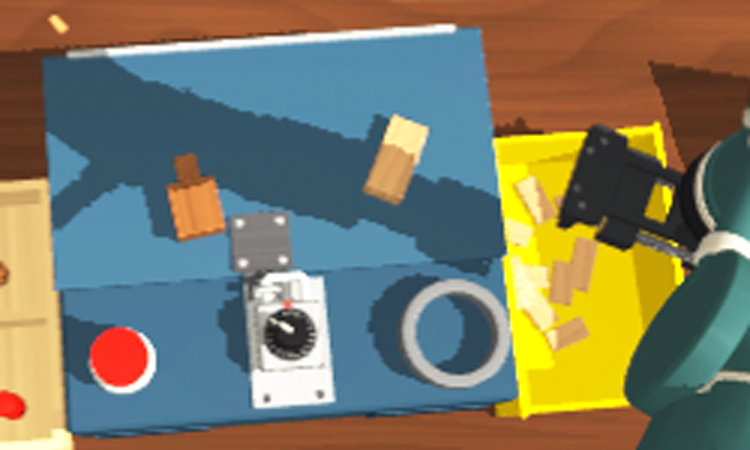

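```bash
python3 - <<'E'
from h import *
o=manip.get_obs(); T=o["tcp_pos"]; print(T,o["tool_rot"],o["width"])
for n,b in(("top",(390,120,550,280)),("side",(300,150,460,390))):
    s=vision.snapshot(n); p=proj(s,[T,T-.15*o["tool_rot"][:,2],T+.05*o["tool_rot"][:,1]]); print(n,p)
    for q,col in zip(p,[(255,0,0),(0,255,0),(0,0,255)]):
        cv2.circle(s["frame"],tuple(int(round(v)) for v in q),2,col,-1)
    crop(s,n+"5.png",*b,3 if n=="top" else 2)
a=cv2.imread("pics/top5.png");b=cv2.imread("pics/side5.png")
h=max(a.shape[0],b.shape[0]);c=np.zeros((h,a.shape[1]+b.shape[1],3),np.uint8);c[:a.shape[0],:a.shape[1]]=a;c[:b.shape[0],a.shape[1]:]=b
cv2.imwrite("pics/both5.png",c)
E
```

```text
[ 0.5619584  -0.33298493  0.20041223] [[-9.34716901e-01  3.55392914e-01  4.36681612e-04]
 [ 3.55392815e-01  9.34716996e-01 -2.89338006e-04]
 [-5.11002402e-04 -1.15255617e-04 -9.99999863e-01]] 0.054906908322141644
top [[461.87947    212.66995655]
 [487.77514756 200.04557724]
 [441.94940725 204.91200302]]
side [[372.98528442 319.21672274]
 [382.43179836 270.01783287]
 [371.40066112 293.65316373]]
```

View pics/both5.png

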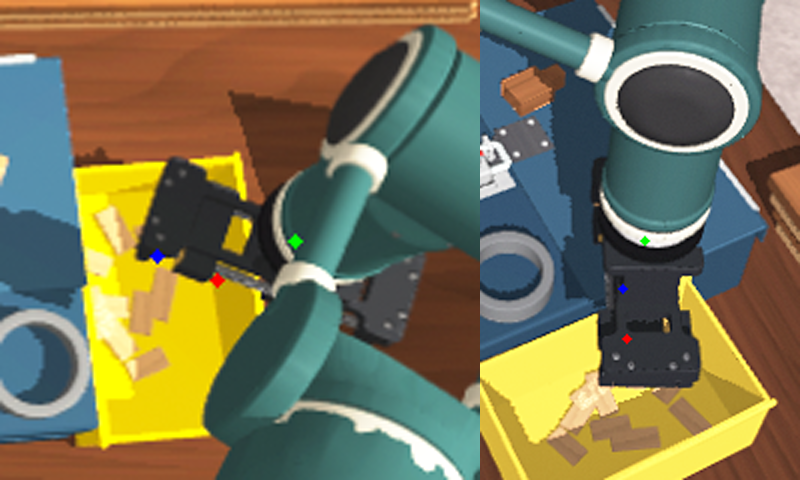

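```bash
python3 - <<'E'
from h import *
o=manip.get_obs(); T=o["tcp_pos"];R=o["tool_rot"]
pts=[[sx*.0375,sy*.0935,-.0637] for sx in(-1,1) for sy in(-1,1)]+[[0,sy*.0275,0] for sy in(-1,1)]+[[0,sy*.062,0] for sy in(-1,1)]
X=np.array(pts)@R.T+T
ims=[]
for n,b in(("top",(390,120,550,280)),("side",(300,150,460,390))):
    s=vision.snapshot(n); p=proj(s,X)
    k=3 if n=="top" else 2.5
    x0,y0,x1,y1=b
    im=cv2.resize(s["frame"][y0:y1,x0:x1,::-1],None,fx=k,fy=k,interpolation=cv2.INTER_CUBIC)
    for i,q in enumerate(p):
        cv2.circle(im,tuple(int(v) for v in (q-[x0,y0])*k),3,[(0,0,255),(0,255,0),(255,255,0)][0 if i<4 else 1 if i<6 else 2],-1)
    ims.append(im)
a,b=ims;h=max(a.shape[0],b.shape[0]);h=600;c=np.zeros((h,a.shape[1]+320,3),np.uint8);c[:a.shape[0],:a.shape[1]]=a;c[:,a.shape[1]:]=b[:600,80:]
cv2.imwrite("pics/both6.png",c)
E
```

```text
(no output)
```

View pics/both6.png

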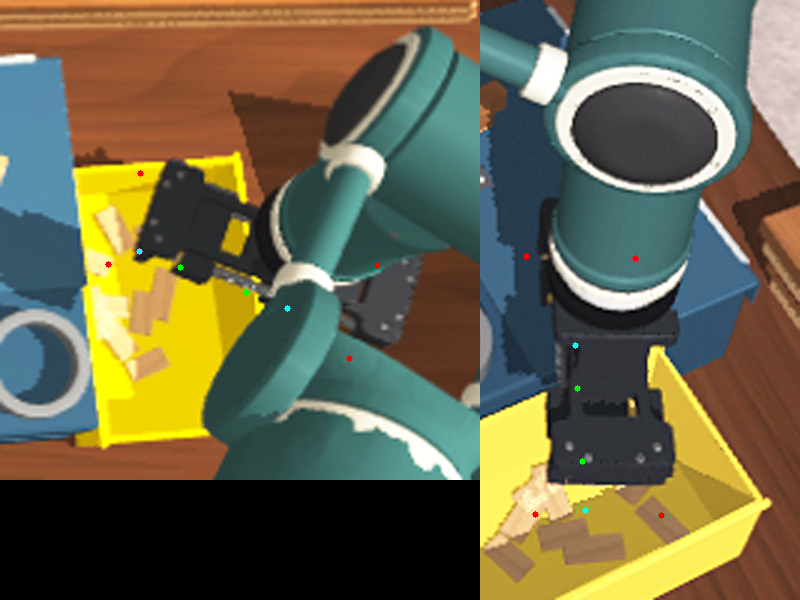

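```bash
python3 - <<'E'
from h import *
p=[.60,-.12,.20]
R=best(p,-20); manip.movep(p,R); manip.hold(.3); st()
o=manip.get_obs(); T=o["tcp_pos"];R=o["tool_rot"]; print(R.round(3))
pts=[[sx*.009,sy*.0275,z] for z in(0,-.0637) for sx in(-1,1) for sy in(-1,1)]
X=np.array(pts)@R.T+T
for n,b in(("top",(310,130,440,260)),("side",(290,120,450,270))):
    s=vision.snapshot(n); p=proj(s,X); k=4.5
    x0,y0,x1,y1=b
    im=cv2.resize(s["frame"][y0:y1,x0:x1,::-1],None,fx=k,fy=k,interpolation=cv2.INTER_CUBIC)
    for i,q in enumerate(p):
        cv2.circle(im,tuple(int(v) for v in (q-[x0,y0])*k),3,[(0,255,0),(0,0,255)][i//4],-1)
    cv2.imwrite(f"pics/{n}7.png",im[:600,:800])
E
```

```text
t 10.07 tcp [ 0.6    -0.1203  0.2   ] w 0.0549 F [0.1 0.3 0.2]
[[ 0.342  0.94  -0.   ]
 [ 0.94  -0.342 -0.   ]
 [-0.    -0.    -1.   ]]
```

View pics/side7.png

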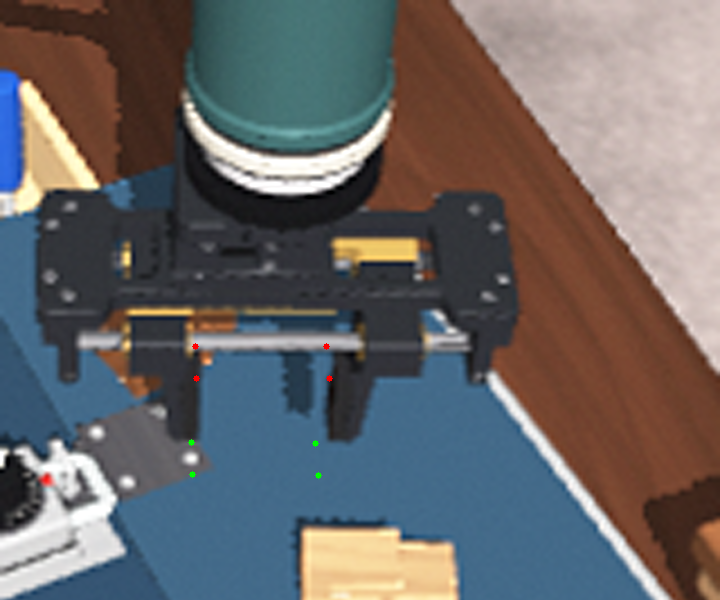

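View pics/top7.png

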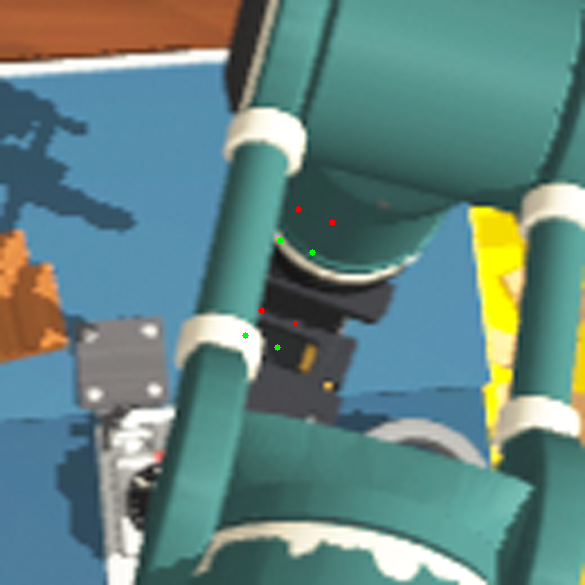

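Side view: the real fingertips sit at row ~438 of the crop, against about 442–475 predicted. So the tips are roughly 2 cm higher than the reported TCP, which explains closing on nothing at 0.130. I'll touch the bare lid to measure this.

```bash
python3 - <<'E'
from h import *
p=np.array([.63,-.075]); R=manip.get_obs()["tool_rot"]
manip.move_l([*p,.155],.2); z=.155
f0=manip.get_obs()["ft_force"][2]
manip.move_l([*p,.132],.1); z=.132
while z>.098:
    z-=.003; manip.move_l([*p,z],.06); f=manip.get_obs()["ft_force"][2]
    if abs(f-f0)>3: break
st(); print("cmd z",z,f-f0)
s=vision.snapshot("side"); crop(s,"s8.png",290,140,450,290,4.5 and 5)
s=vision.snapshot("top"); crop(s,"t8.png",310,130,440,260,4)
E
```

```text
t 13.81 tcp [ 0.6303 -0.075   0.1011] w 0.0552 F [-3.9  0.3  9. ]
cmd z 0.09899999999999998 9.384448316839205
```

View pics/s8.png

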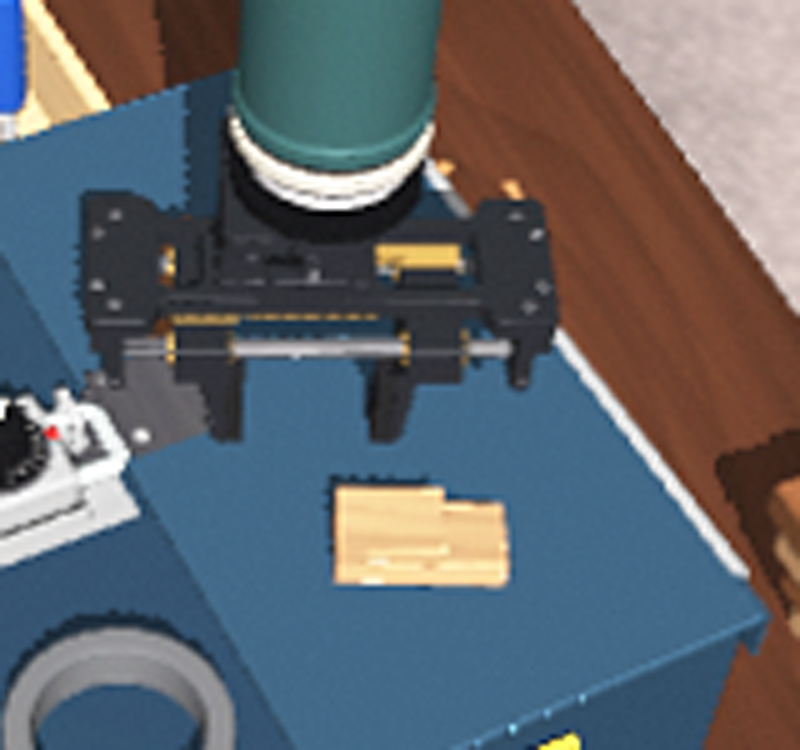

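```bash
python3 - <<'E'
from h import *
s=vision.snapshot("side"); o=manip.get_obs(); T=o["tcp_pos"];R=o["tool_rot"]
c=lambda P,k,o:(np.array(P)+.5)/k-.5+np.array(o)
m=cast(s,c([[242,441],[384,441]],5,[290,140]),.126)
e=np.array([T+R@[-.009,sg*.0275,0] for sg in(-1,1)])
print(m[:,:2],e[:,:2]); d=m[:,:2]-e[:,:2]; print("sep",np.linalg.norm(m[0]-m[1]))
B=T.copy();B[2]=.126
for h in(0,.03,.04,.064): print(h,(proj(s,B+[0,0,h])+.5-[290,140])*5)
for sg in(-1,1): print([((proj(s,B+R@[0,sg*.09,-h])+.5-[290,140])*5).round(0) for h in(.03,.04,.05,.064)])
E
```

```text
[[ 0.60282812 -0.07433411]
 [ 0.66038735 -0.09500783]] [[ 0.60141734 -0.0741122 ]
 [ 0.65310037 -0.09292342]]
sep 0.06115936602554416
0 [[302.30741682 425.90285045]]
0.03 [[306.1886038  381.34905212]]
0.04 [[307.51754074 366.06072133]]
0.064 [[310.78166865 328.43794108]]
[array([[ 93., 381.]]), array([[ 93., 365.]]), array([[ 93., 350.]]), array([[ 92., 328.]])]
[array([[518., 382.]]), array([[521., 367.]]), array([[524., 351.]]), array([[528., 329.]])]
```

View pics/t8.png

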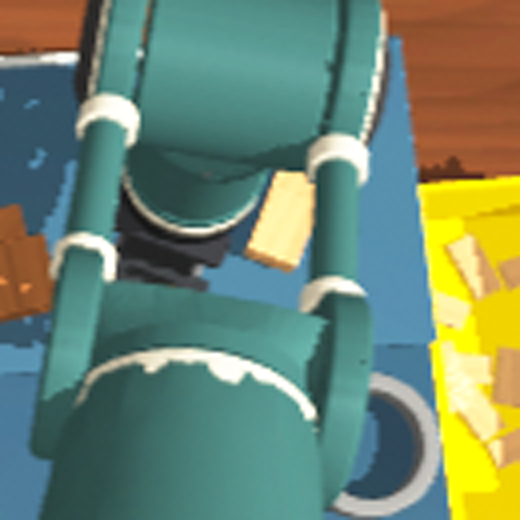

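The contact onset was at reported z ≈ 0.1015, on a lid whose true height is 0.126. So the real tips are about 24.5 mm above the reported TCP, and the lateral error is only a few mm. I'll build that offset in and retry.

```bash
cat >> h.py <<'E'
DZ=.0245
def P(xy,tip): return [xy[0],xy[1],tip-DZ]
BIN=np.array([.562,-.333])
E
python3 - <<'E'
from h import *
u=np.array([.0676,-.0257]); u/=np.linalg.norm(u)
p=np.array([.6433,-.1515])-.005*u; jaw=np.degrees(np.arctan2(u[1],u[0]))+90
manip.move_l(P([.63,-.075],.17),.25)
R=best(P(p,.18),jaw)
manip.movep(P(p,.18),R)
manip.move_l(P(p,.1305),.15); manip.move_gripper(0,20); st()
if manip.get_obs()["width"]>.02:
    manip.move_l(P(p,.21),.3)
    Rb=best(P(BIN,.2),5.3)
    manip.movep(P(BIN,.19),Rb); manip.move_l(P(BIN,.09),.3); manip.move_gripper(.06); manip.move_l(P(BIN,.20),.35); st()
s=vision.snapshot("top"); crop(s,"t9.png",250,130,500,280,3)
E
```

```text
t 16.72 tcp [ 0.6392 -0.1499  0.107 ] w 0.0316 F [-0.9  0.2  2.4]
t 19.48 tcp [ 0.563  -0.3338  0.178 ] w 0.0603 F [-0.6 -1.1 -0.7]
```

View pics/t9.png

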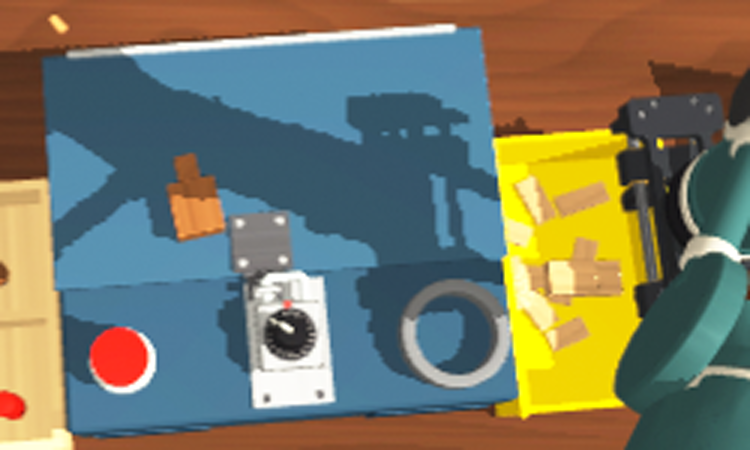

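```bash
python3 - <<'E'
from h import *
p=np.array([.5990,.0158]); jaw=103.2
R=best(P(p,.18),jaw); print(manip.ik(P(p,.18),R).round(0))
manip.movep(P(p,.18),R)
manip.move_l(P(p,.131),.15); manip.move_gripper(0,20); st()
if manip.get_obs()["width"]>.02:
    manip.move_l(P(p,.21),.3)
    Bn=BIN+[-.04,-.003]; Rb=best(P(Bn,.2),5.3)
    manip.movep(P(Bn,.2),Rb); manip.move_l(P(Bn,.09),.3); manip.move_gripper(.06); manip.move_l(P(Bn,.20),.35); st()
s=vision.snapshot("top"); crop(s,"t10.png",250,130,500,280,3); crop(s,"t10b.png",330,218,366,254,16)
s=vision.snapshot("side"); crop(s,"s10b.png",265,200,325,260,10)
E
```

```text
[ -1.   9. 105.  -0.  66.  76.]
t 22.18 tcp [0.6    0.0157 0.1078] w 0.0396 F [-0.1 -0.1  3.7]
t 25.82 tcp [ 0.523  -0.3368  0.178 ] w 0.0602 F [ 0.4  0.1 -1.1]
```

View pics/t10.png

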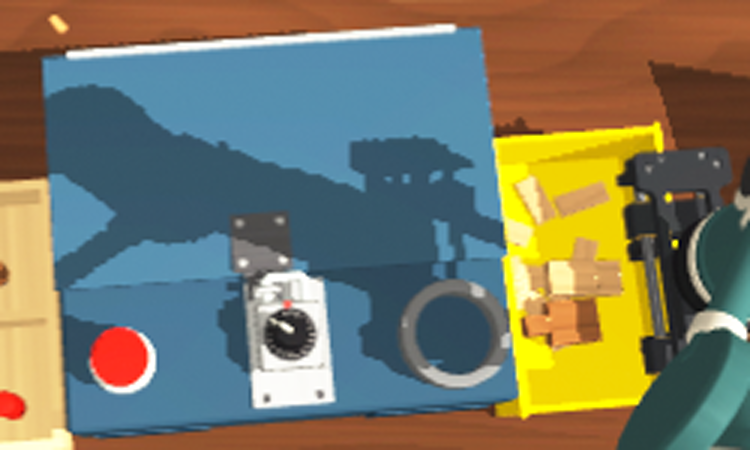

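View pics/t10b.png

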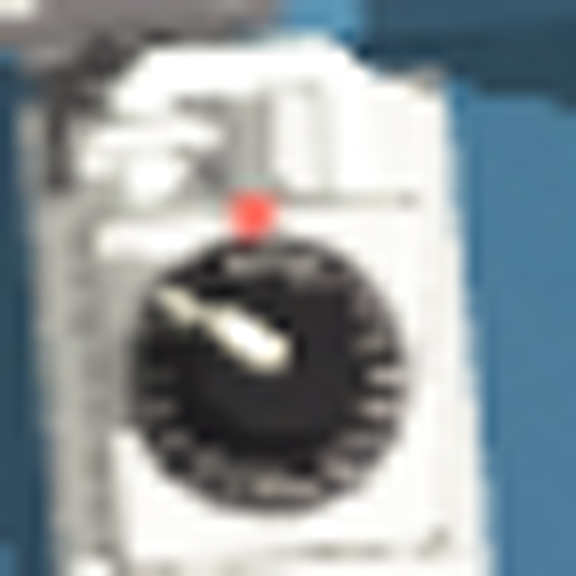

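View pics/s10b.png

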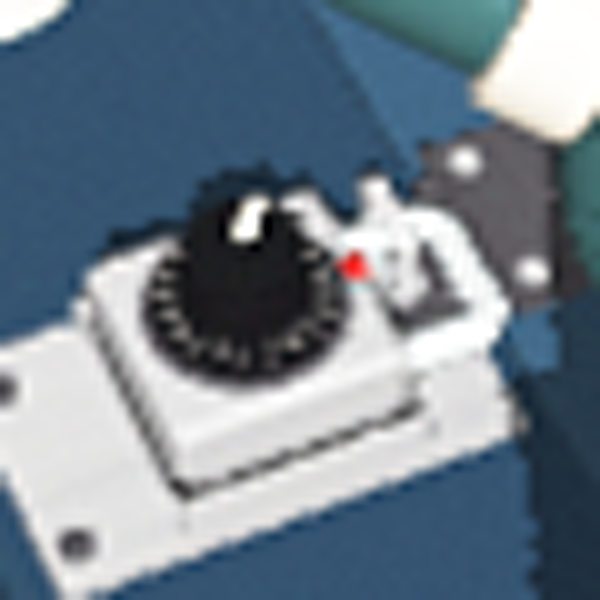

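```bash
python3 - <<'E'
from h import *
t=vision.snapshot("top"); s=vision.snapshot("side"); C=np.array([.4945,-.0638])
for a in(36,54,72):
    w=np.radians(a+5.33); d=np.array([np.cos(w),np.sin(w)])
    X=[[*(C+.017*d),.155],[*(C+.010*d),.1715],[*(C+.002*d),.1715]]
    print(a,((proj(t,X)+.5-[330,218])*16).round(0).tolist(),((proj(s,X)+.5-[265,200])*10).round(0).tolist())
print("red",(proj(t,[[.519,-.0611,.150]])+.5-[330,218])*16)
print(((proj(t,[[*C,.155]])+.5-[330,218])*16),((proj(s,[[*C,.155]])+.5-[265,200])*10))
E
```

```text
36 [[202.0, 291.0], [239.0, 314.0], [274.0, 355.0]] [[276.0, 240.0], [255.0, 213.0], [235.0, 239.0]]
54 [[179.0, 318.0], [226.0, 330.0], [272.0, 358.0]] [[252.0, 234.0], [241.0, 209.0], [233.0, 239.0]]
72 [[166.0, 350.0], [218.0, 349.0], [270.0, 362.0]] [[227.0, 233.0], [226.0, 208.0], [229.0, 238.0]]
red [[255.47499409 219.9962519 ]]
[[274.75299388 376.34293201]] [[233.63342584 296.20934577]]
```

```bash
python3 - <<'E'
from h import *
C=np.array([.4945,-.0638]); jaw=5.3+30
manip.move_gripper(.042,25)
R=best(P(C,.2),jaw); print(manip.ik(P(C,.2),R).round(0))
manip.movep(P(C,.205),R); manip.move_l(P(C,.160),.12); st()
manip.move_gripper(0,25); st()
o=manip.get_obs()
for a in (18,36):
    y=R[:,1]; j=np.degrees(np.arctan2(y[1],y[0]))-a
    yy=np.array([np.cos(np.radians(j)),np.sin(np.radians(j)),0]); z=np.array([0,0,-1.]); R2=np.c_[np.cross(yy,z),yy,z]
    manip.movep(P(C,.160),R2); o=manip.get_obs(); st(); print("tz",o["ft_torque"].round(3))
manip.move_gripper(.042); manip.move_l(P(C,.205),.3)
Q=np.array([.53,-.28]); manip.movep(P(Q,.23),R2); st()
s=vision.snapshot("top"); crop(s,"t11.png",330,218,366,254,16)
s=vision.snapshot("side"); crop(s,"s11.png",265,200,325,260,10)
E
```

```text
[-10.  -3. 116.  -0.  67. -46.]
t 28.07 tcp [ 0.4946 -0.0644  0.1353] w 0.0418 F [-0.4  0.1  0.3]
t 28.49 tcp [ 0.4956 -0.0639  0.1366] w 0.0229 F [1.  0.2 2.1]
t 28.89 tcp [ 0.4954 -0.0639  0.1365] w 0.0226 F [0.6 0.6 5.5]
tz [ 0.007 -0.161  0.054]
t 29.29 tcp [ 0.4951 -0.0638  0.1364] w 0.0230 F [0.3 0.3 5.8]
tz [ 0.013 -0.103 -0.088]
t 30.94 tcp [ 0.5293 -0.2788  0.2041] w 0.0420 F [-0.   0.5  0.2]
```

View pics/t11.png

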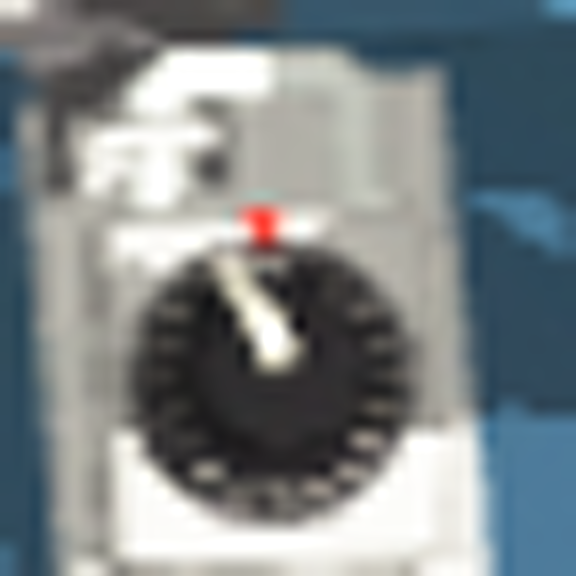

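View pics/s11.png

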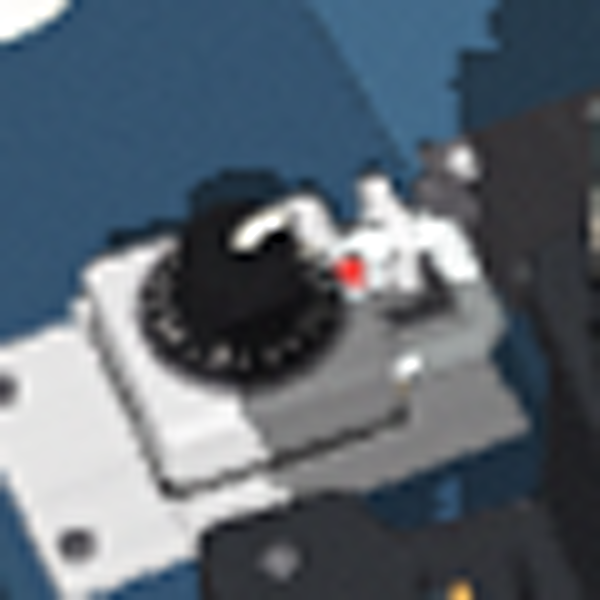

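Before the turn, the mark was three clicks off. Now the mark tip at (222,262), around a centre at (272,382), reads about 18° from the red mark at (262,222). That is one click left.

```bash
python3 - <<'E'
from h import *
C=np.array([.4943,-.0640])
def Rj(j):
    yy=np.array([np.cos(np.radians(j)),np.sin(np.radians(j)),0]); z=np.array([0,0,-1.]); return np.c_[np.cross(yy,z),yy,z]
R=best(P(C,.2),5.3+20); y=R[:,1]; j=np.degrees(np.arctan2(y[1],y[0])); R2=Rj(j-18)
manip.movep(P(C,.207),R); manip.move_l(P(C,.1615),.12)
manip.move_gripper(0,25); st()
manip.movep(P(C,.1615),R2); st(); print(manip.get_obs()["ft_torque"].round(3))
manip.move_gripper(.042); manip.move_l(P(C,.207),.3)
Q=np.array([.50,-.25]); manip.movep(P(Q,.25),R2); st()
s=vision.snapshot("top"); crop(s,"t12.png",330,218,366,254,16)
s=vision.snapshot("side"); crop(s,"s12.png",265,200,325,260,10)
E
```

```text
t 32.88 tcp [ 0.4953 -0.0641  0.138 ] w 0.0226 F [ 1.3 -0.2  2.6]
t 33.28 tcp [ 0.495  -0.0641  0.1379] w 0.0227 F [-0.4 -0.6  4.8]
[-0.102 -0.043 -0.051]
t 34.84 tcp [ 0.4992 -0.2489  0.224 ] w 0.0422 F [-0.1 -0.1 -0.1]
```

View pics/t12.png

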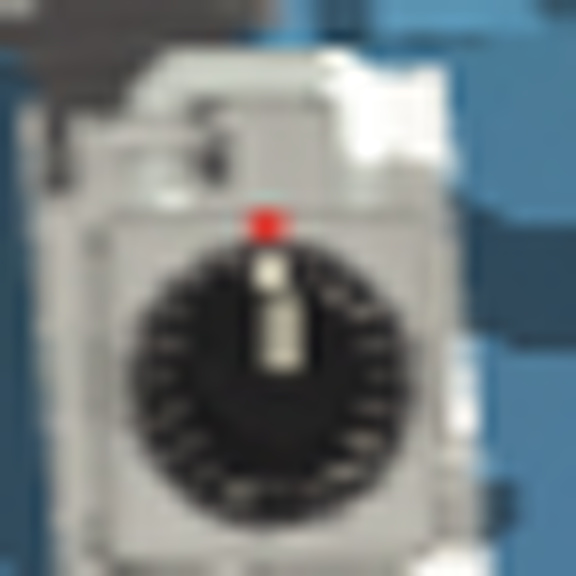

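View pics/s12.png

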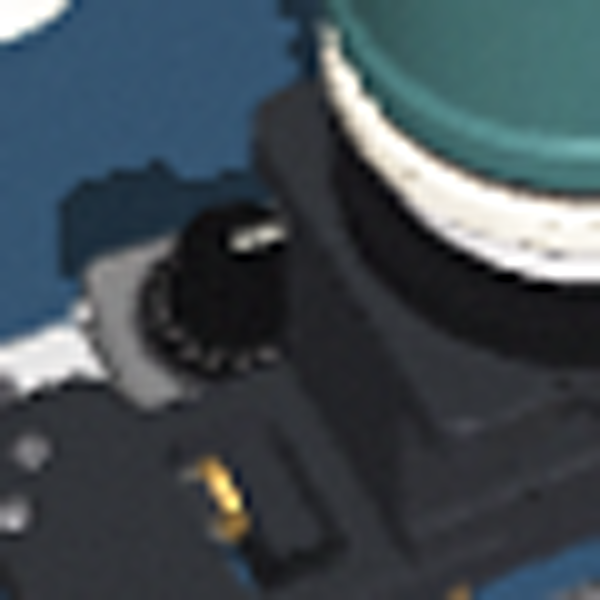

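```bash
python3 - <<'E'
from h import *
u=np.array([np.cos(TH),np.sin(TH)])
C=np.array([.4936,-.0642])+.002*u
R=best(P(C,.2),95.33); print(manip.ik(P(C,.2),R).round(0))
manip.move_gripper(.075,45)
manip.movep(P(C,.20),R); manip.move_l(P(C,.138),.15); st()
manip.move_gripper(0,45); manip.hold(.2); st()
f0=manip.get_obs()["ft_force"][:2]@u
for d in (3,6,9,12,15,18,20,21,22,23,24,25,26):
    manip.move_l(P(C-u*d/1000,.138),.04)
    o=manip.get_obs(); f=o["ft_force"][:2]@u-f0; print(d,"act %.4f f %.1f"%((C-o["tcp_pos"][:2])@u,f))
    if d>=18 and f>12: break
st()
s=vision.snapshot("top"); crop(s,"t13.png",300,190,400,270,8)
s=vision.snapshot("side"); crop(s,"s13.png",240,170,360,270,6)
E
```

```text
[-10.  -2. 115.  -0.  67.  74.]
t 37.84 tcp [ 0.4958 -0.0642  0.1137] w 0.0752 F [-0.5 -0.6 -0.6]
t 38.52 tcp [ 0.4963 -0.0638  0.1146] w 0.0514 F [-1.1  1.5  5.7]
3 act 0.0014 f 5.3
6 act 0.0040 f 6.6
9 act 0.0068 f 7.4
12 act 0.0097 f 7.6
15 act 0.0127 f 7.5
18 act 0.0157 f 7.7
20 act 0.0176 f 8.0
21 act 0.0185 f 8.2
22 act 0.0195 f 8.2
23 act 0.0205 f 7.8
24 act 0.0211 f 9.1
25 act 0.0212 f 12.7
t 41.52 tcp [ 0.4744 -0.0654  0.1147] w 0.0516 F [11.2  7.2  0.9]
```

View pics/s13.png

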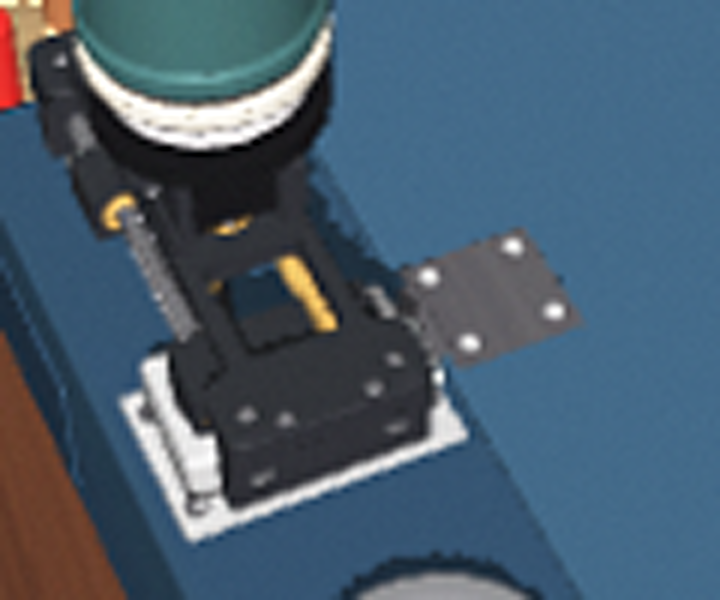

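View pics/t13.png

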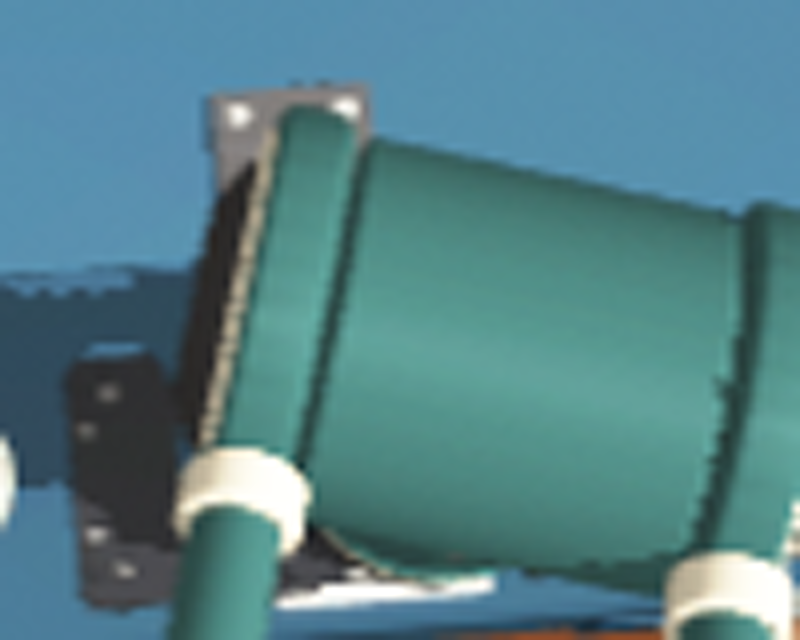

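The shackle came to its stop at an actual travel of 21.2 mm, against 21.5 expected, with the force rising from about 8 to 12.7 N. Next I slide the lock in 27 mm from the stop and lift.

```bash
python3 - <<'E'
from h import *
u=np.array([np.cos(TH),np.sin(TH)])
C=np.array([.4936,-.0642])+.002*u
for d in (-10,0,5.8):
    manip.move_l(P(C+u*d/1000,.138),.05); o=manip.get_obs(); print(d,"act %.4f"%((o["tcp_pos"][:2]-C)@u),o["ft_force"].round(1))
a=(o["tcp_pos"][:2]-C)@u; d=.0058
if .0058-a>.001:
    d=.0058+(.0058-a); manip.move_l(P(C+u*d,.138),.03); manip.hold(.2); o=manip.get_obs(); print("adj act %.4f"%((o["tcp_pos"][:2]-C)@u),o["ft_force"].round(1))
fz0=o["ft_force"][2]
for z in (.142,.147,.152,.158,.164,.170,.176):
    manip.move_l(P(C+u*d,z),.06); o=manip.get_obs(); print(z,"z %.4f"%(o["tcp_pos"][2]+DZ),o["ft_force"].round(1),"%.4f"%o["width"])
    if abs(o["ft_force"][2])>14: print("STOP");break
st()
s=vision.snapshot("side"); crop(s,"s14.png",240,150,360,250,6)
E
```

```text
-10 act -0.0151 [-16.8   1.6  23.3]
0 act -0.0044 [-14.7   0.8  21.6]
5.8 act 0.0018 [-13.8   0.2  19.7]
adj act 0.0053 [-14.5  -2.   20.5]
0.142 z 0.1405 [ 0.9  0.4 -4.3] 0.0513
0.147 z 0.1466 [ 0.5 -0.2 -4.1] 0.0513
0.152 z 0.1524 [-0.1 -0.2 -4.6] 0.0518
0.158 z 0.1587 [ 0.5 -0.1 -4.8] 0.0516
0.164 z 0.1647 [ 1.  -0.4 -3.8] 0.0514
0.17 z 0.1706 [ 0.5  0.9 -4.5] 0.0509
0.176 z 0.1766 [ 0.6  0.  -3.5] 0.0518
t 44.92 tcp [ 0.5058 -0.0632  0.1521] w 0.0518 F [ 0.6  0.  -3.5]
```

View pics/s14.png

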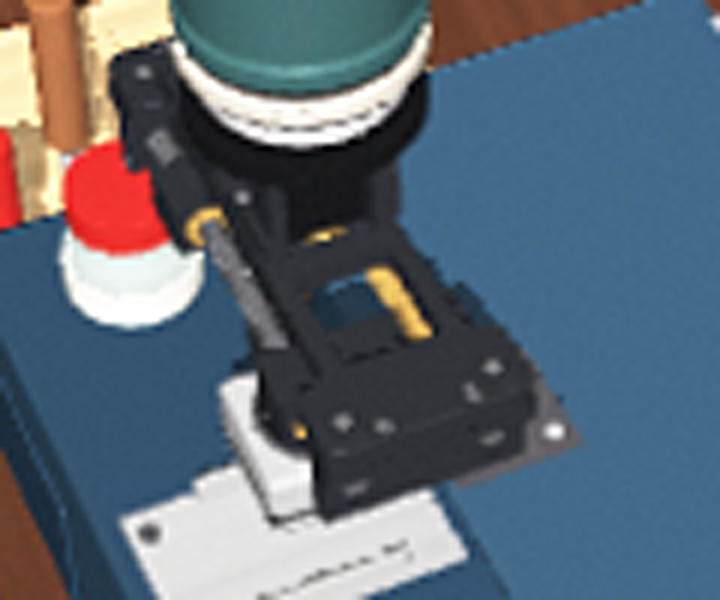

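```bash
python3 - <<'E'
from h import *
o=manip.get_obs(); p=o["tcp_pos"]
manip.move_l([p[0],p[1],.315-DZ],.2); manip.hold(.3); st(); print(manip.get_obs()["ft_torque"].round(3))
s=vision.snapshot("side"); crop(s,"s15.png",230,60,430,210,4); crop(s,"s15b.png",230,150,450,350,3)
s=vision.snapshot("top"); crop(s,"t15.png",250,130,500,280,3)
E
```

```text
t 46.12 tcp [ 0.505  -0.063   0.2892] w 0.0516 F [ 0.1 -0.2 -4. ]
[ 0.056  0.027 -0.008]
```

View pics/s15.png

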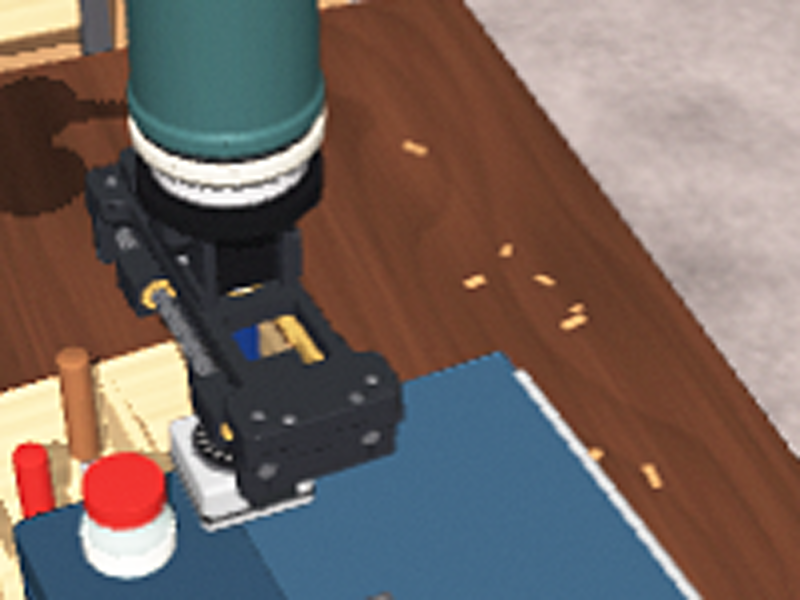

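View pics/t15.png

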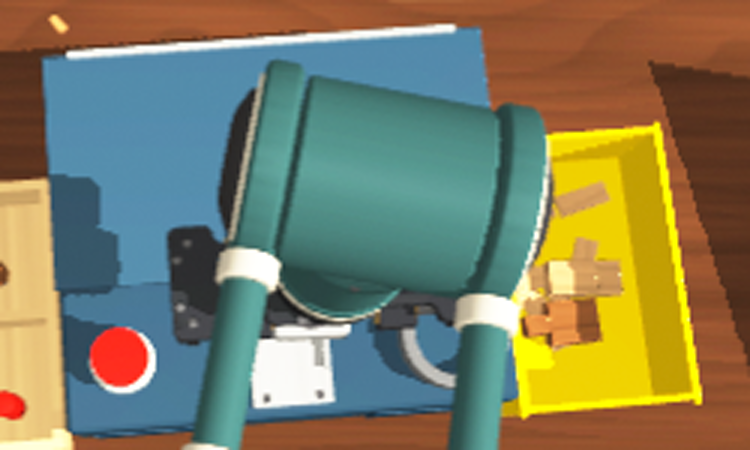

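View pics/s15b.png

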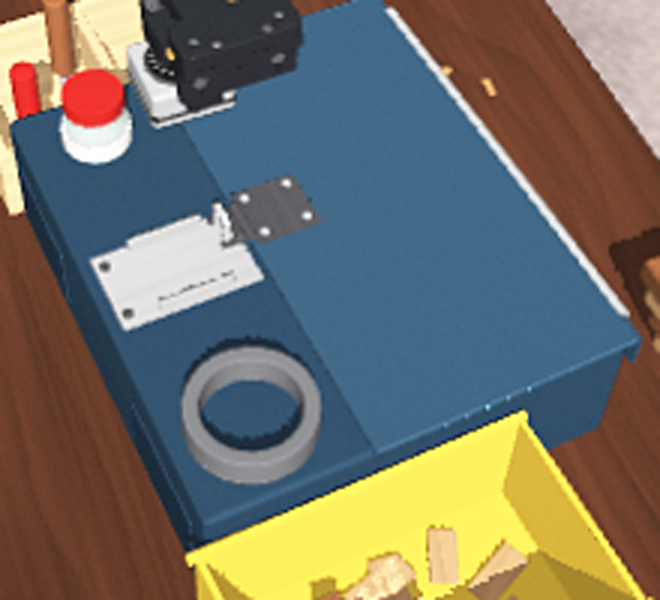

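The staple is empty and both offcuts lie in the bin. The jar and tape look unmoved. The gripper hides the shackle, so I'll yaw the wrist, keeping the lock level, to see it.

```bash
python3 - <<'E'
from h import *
o=manip.get_obs(); R=o["tool_rot"]; p=o["tcp_pos"]
a=np.radians(-60); Z=np.array([[np.cos(a),-np.sin(a),0],[np.sin(a),np.cos(a),0],[0,0,1]])
y=R[:,1]; j=np.arctan2(y[1],y[0])+a; yy=np.array([np.cos(j),np.sin(j),0]); z=np.array([0,0,-1.]); R2=np.c_[np.cross(yy,z),yy,z]
q=manip.ik(p,R2); print(q.round(0))
q0=o["joint_positions"]
for k in (.33,.67,1): manip.set_joints(q0+(q-q0)*k)
manip.hold(.3); st()
s=vision.snapshot("side"); crop(s,"s16.png",240,60,400,200,5)
s=vision.snapshot("top"); crop(s,"t16.png",250,130,500,280,3)
E
```

```text
[-10.  -5. 106.  -0.  79. 135.]
t 47.80 tcp [ 0.5053 -0.0631  0.2898] w 0.0517 F [ 0.5 -0.1 -4.4]
```

View pics/s16.png

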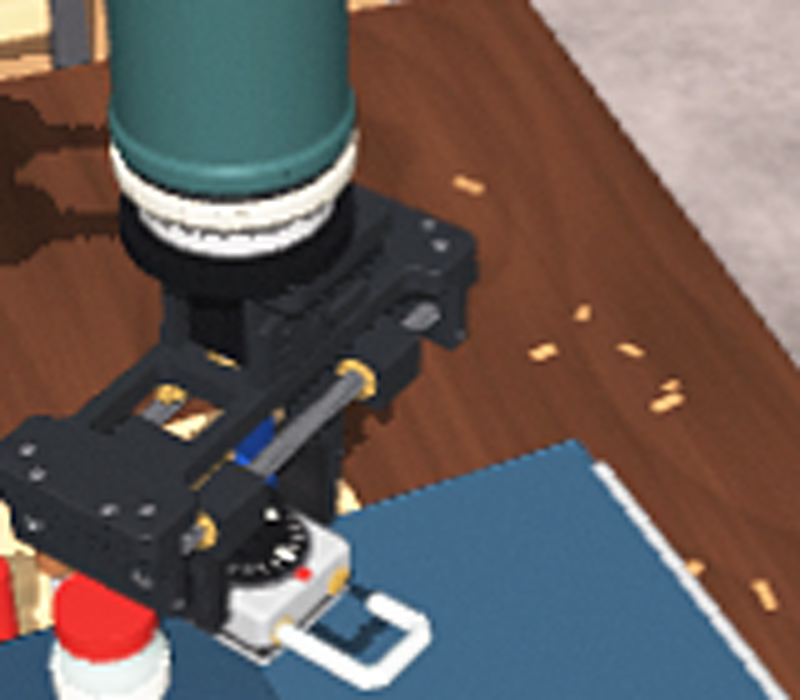

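View pics/t16.png

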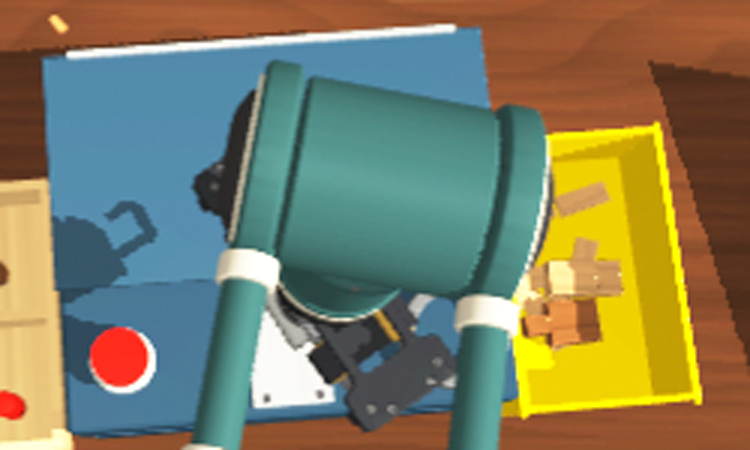

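```bash
python3 - <<'E'
from h import *
s=vision.snapshot("top"); 
c=lambda p:(np.array(p)/3+[250,130])
print("jar",cast(s,[c([119,358])],.175)[0,:2]); st(); manip.hand_in()
E
```

```text
jar [0.4700593  0.07297575]
t 47.95 tcp [ 0.5053 -0.0631  0.2898] w 0.0514 F [-0.5 -0.3 -3.3]
the job is handed in; nothing more can be done
```

I cleared both offcuts into the bin and took the open lock off its staple. I then handed in at about 48 s of the allowed 72 s, with the lock held in the gripper.

**How it went:**
- **Offcuts:** The first grasp of offcut a closed on nothing and moved nothing. The real fingertips turned out to sit about 24.5 mm above the reported TCP, which I found by touching the bare lid with about 9 N. With that corrected, both offcuts went into the bin.
- **Dial:** I turned it clockwise two clicks, looked, and turned one more, so the white mark stands at the red one.
- **Shackle:** I drew it out to its stop at 21.2 mm of travel (21.5 expected). I then slid the lock back in until the staple stood in the gap, and lifted it.

**Last checks:**
- **Shackle and dial:** The side view shows the shackle fully out with a free toe end, and the dial mark at red.
- **Lock:** It looks level and dial up, and about 4 N hangs on the wrist, as expected for its weight. Its underside is about 17 cm above the ledge, worked out from the lift travel rather than measured in a picture.
- **Scene:** The staple is empty and both offcuts are in the bin. The jar is within 1 mm of where it started. The tape looks unmoved, but I judged it only by eye.

**What disagreed:**
- **Dial angle:** The first readings from the two cameras differed (about 41–62°), so I turned it in two stages.
- **Contact force:** Sliding the lock back in gave more push than expected, about 14 N along and 20 N up. The lift that followed met no resistance.

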